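# Set the stock tags to match the bins

## Robot

A 6-joint arm with a two-finger parallel gripper is mounted at the origin on the work surface. World frame = base frame: x ahead of the robot, y to its left, z up, the work surface at z = 0. Lengths are in mm, angles in rad, forces in N, time in s.
With the tool pointing down it reaches from about 300 to 775 mm from the base axis. Payload 14.6 kg.
Tool frame: the origin (TCP) lies between the finger pads; the fingertips stand 8 mm ahead of it and the grasp point (between the pads) lies 11 mm behind it; z points along the fingers, y is the direction in which the jaws open and shut (so a half turn about z gives the same grasp; the last joint's range is limited). The gripper opens to 94 mm and grips with 3 to 60 N. Pads are 16 mm wide; open, the fingers measure 119 mm over their backs; the gripper's body (75 mm by 177 mm) begins 78 mm behind the grasp point.
Start: joints at [1.193, 0.3, 1.521, -0, 1.321, -0.067], TCP at [168.198, 523.64, 213.446] pointing down, gripper open.
Joint ranges: [-3.03, 3.03], [-0.79, 2.21], [0.23, 2.52], [-1.04, 4.18], [0, 3.07], [-2.55, 2.55]. Speed limits (rad/s): [2.22, 2.22, 2.57, 3.14, 3.14, 3.14].

## Interface

Orientations are given as [roll, pitch, yaw] about the fixed x, y, z axes, in that order (R = Rz(yaw) Ry(pitch) Rx(roll)).
In Python, from cell import manip gives the robot as it stands. The module is installed in compiled form; this text tells all that it offers.
- The arm moves only by the tool send_rows, never from a script. Its argument "series" is a list that holds one entry, the list of rows, each a list of 5 numbers: the opening, from 0 (shut) to 1 (fully open), then the shift along the tool's x, y, z in mm, then the turn about the tool's z in degrees. In form: [[[gripper, dx, dy, dz, roll], ...]]. A call has 1 to 10 rows; each row is the pose to reach, as a shift and turn from the pose commanded when the call began, along the tool's axes at that moment; what a row does not reach only later rows make up. A row lasts 1/10 s, in which the tool goes at most 50 mm and 8.59 degrees, less where a joint would pass 70% of its speed; a pose out of reach is approached as far as the arm can. A call with a gripper value outside its range is refused whole. The fingers move at their own pace and stop on an object; "newtons" is the grip in N (left out, the last holds). Time passes only in rows, so rows that repeat a pose let the fingers close. It gives the time, the measured TCP pose, the force and the opening at its end, in the units of the state.
- manip.read_state(): the state, without advancing time (a new reading comes with each control period).
- manip.camera(name): name is "scene" or "top" or "wrist"; returns a dict with "img" (480x640x3 uint8, red, green, blue), "vfov" (degrees; the focal length in pixels is half the picture's height over the tangent of half this angle, whatever the lens; pixels are square), "cx", "cy" (the principal point, pixels), "pose" (4x4, takes a point from camera to world coordinates); the wrist camera has in their place "T_tool_cam" (4x4, takes a point from camera to tool coordinates, whose origin is the TCP and whose axes are the flange's). Camera axes: x right, y down, z forward; pixel columns grow to the right and rows downward; lengths in mm; the calibration is good to about 2 mm. A picture is of the moment at which its call begins: read the wrist's pose just before it. There is no depth.
- manip.sign_off(): hands the job in, once; it reports no verdict.
Trained networks look in a picture, given as the dict that the camera call returned (one of the last four; its "shot" number tells which), for a name from the list of things; names that differ only in an ending like _2 or _b are one class to them, and where a whole thing is asked for, a point or a joint stands for the part that bears it (a point fixed in the world has none). Each returns a list of dicts, best first, with "conf" (0 to 1); they miss things now and then, are a little off and sometimes report something else, mostly with a low value. They report only what shows in the picture. A call takes as long as a camera call. They do not tell look-alikes from the thing itself.
- manip.find_in(target, picture): "rect" ([left, top, width, height] in pixels, round what is visible of it).
- manip.silhouettes(target, picture): "pixels" (480x640 bool, what is visible of it) and "rect" ([left, top, width, height] in pixels, round what is visible of it).
The state is a dict: "clock": time; "joints": joint angles; "qd": joint speeds; "effort": joint torques, N m; "eef_pos": TCP position; "eef_rot": TCP orientation; "wrist_force": force on the tool from outside, world axes, zero at the start; "moment": the same for the moment, N m; "finger_gap": finger opening in mm.
Only numpy, scipy, OpenCV 4.12 (cv2) and the standard library are available. Lean on these libraries where they do the work, as an engineer would, in place of code of your own. Each camera call takes 0.05 s, during which the arm holds its last target. There are 200 camera calls.

## Task

Each bin on the stock board has a hinged blue tag in front of it that tips either towards the bin, showing its face with the round disc, or towards the robot, showing its plain face. Push tags over with the fingertips, without gripping anything, so that only the full bins show the disc: tags of full bins lean fully towards their bin, and tags of the bins that are not full lean fully towards the robot. Leave the bins and the other things on the table where they are, and finish clear of everything.

Things in the scene. Friction and masses are not known exactly. Their poses are not given: they have to be found in the camera images.
- board: Fixed plywood board on the table, 335 x 450 x 10 mm, with four tags in a row 105 mm apart, a bin behind each. Origin on the table under the middle of the row of hinges; x points from tags to bins, y along the row. Tags start at either stop and turn very easily: a level push on the free edge or back, square to the hinge, swings one, and past upright it falls over by itself.
- mount_a: Fixed aluminium mount of one tag, 50 x 66 mm, on the board; origin mid-underside, 10 mm above the table, straight under the hinge line. +x points to the bin straight behind it, which its tag belongs to; y runs along the hinge. Hinge line 28 mm above the table. Its cheeks and stop rods end 38 mm above the table: a fingertip kept 48 to 65 mm up clears them.
- tag_a (a joint): Tag on this mount: blue plate 60 mm wide, 6 mm thick, 70 mm from hinge to free edge, 35 g. 0 = leaning 35 degrees from upright to the mount's -x (robot's side), plain face up; 0.61 = upright, edge 98 mm above the table; 1.222 = leaning 35 degrees to +x (its bin), face with the round white 32 mm disc up. At both ends it rests on a stop, its edge 40 mm out from the hinge line, 85 mm above the table.
- mount_b: Fixed aluminium mount of one tag, 50 x 66 mm, on the board; origin mid-underside, 10 mm above the table, straight under the hinge line. +x points to the bin straight behind it, which its tag belongs to; y runs along the hinge. Hinge line 28 mm above the table. Its cheeks and stop rods end 38 mm above the table: a fingertip kept 48 to 65 mm up clears them.
- tag_b (a joint): Tag on this mount: blue plate 60 mm wide, 6 mm thick, 70 mm from hinge to free edge, 35 g. 0 = leaning 35 degrees from upright to the mount's -x (robot's side), plain face up; 0.61 = upright, edge 98 mm above the table; 1.222 = leaning 35 degrees to +x (its bin), face with the round white 32 mm disc up. At both ends it rests on a stop, its edge 40 mm out from the hinge line, 85 mm above the table.
- mount_c: Fixed aluminium mount of one tag, 50 x 66 mm, on the board; origin mid-underside, 10 mm above the table, straight under the hinge line. +x points to the bin straight behind it, which its tag belongs to; y runs along the hinge. Hinge line 28 mm above the table. Its cheeks and stop rods end 38 mm above the table: a fingertip kept 48 to 65 mm up clears them.
- tag_c (a joint): Tag on this mount: blue plate 60 mm wide, 6 mm thick, 70 mm from hinge to free edge, 35 g. 0 = leaning 35 degrees from upright to the mount's -x (robot's side), plain face up; 0.61 = upright, edge 98 mm above the table; 1.222 = leaning 35 degrees to +x (its bin), face with the round white 32 mm disc up. At both ends it rests on a stop, its edge 40 mm out from the hinge line, 85 mm above the table.
- mount_d: Fixed aluminium mount of one tag, 50 x 66 mm, on the board; origin mid-underside, 10 mm above the table, straight under the hinge line. +x points to the bin straight behind it, which its tag belongs to; y runs along the hinge. Hinge line 28 mm above the table. Its cheeks and stop rods end 38 mm above the table: a fingertip kept 48 to 65 mm up clears them.
- tag_d (a joint): Tag on this mount: blue plate 60 mm wide, 6 mm thick, 70 mm from hinge to free edge, 35 g. 0 = leaning 35 degrees from upright to the mount's -x (robot's side), plain face up; 0.61 = upright, edge 98 mm above the table; 1.222 = leaning 35 degrees to +x (its bin), face with the round white 32 mm disc up. At both ends it rests on a stop, its edge 40 mm out from the hinge line, 85 mm above the table.
- full_bin_1: Loose yellow stock bin, open on top, 120 mm (along the mount's x) x 85 x 48 mm high, walls 3 mm; origin at the middle of its underside. Its middle lies about 185 mm behind the hinge line of its tag, so about 80 mm is free between bin and a tag leaning towards it. Full of small white pieces to the rim (0.4 kg).
- full_bin_2: Loose yellow stock bin, open on top, 120 mm (along the mount's x) x 85 x 48 mm high, walls 3 mm; origin at the middle of its underside. Its middle lies about 185 mm behind the hinge line of its tag, so about 80 mm is free between bin and a tag leaning towards it. Full of small white pieces to the rim (0.4 kg).
- low_bin: Loose yellow stock bin, open on top, 120 mm (along the mount's x) x 85 x 48 mm high, walls 3 mm; origin at the middle of its underside. Its middle lies about 185 mm behind the hinge line of its tag, so about 80 mm is free between bin and a tag leaning towards it. Not full: only four small white pieces on its floor.
- empty_bin: Loose yellow stock bin, open on top, 120 mm (along the mount's x) x 85 x 48 mm high, walls 3 mm; origin at the middle of its underside. Its middle lies about 185 mm behind the hinge line of its tag, so about 80 mm is free between bin and a tag leaning towards it. Not full: empty.
- tin: Round open steel tin, 100 mm across, 55 mm high, standing beside one end of the board; origin at the middle of its underside. To be left alone.
- glue_jar: Small closed jar, 54 mm across, 60 mm high, beside the other end of the board; origin at the middle of its underside. To be left alone.
- screwdriver: Screwdriver, 170 mm long, lying on the table along the robot's side of the board, up to 35 mm high; origin under its length. To be left alone.
There are look-alikes about, which are no part of the job. What is shaped like the full_bin_1 but purple is not meant.

How it is judged:
By the outcome, as a careful person would: the job done as asked, in the order asked, and still so for the second after the job is handed in, with the robot touching nothing.
It also fails if it takes over 51 s, if anything falls off the work surface, if the arm or the gripper's body presses on something with over 40 N, if the wrist force passes 120 N, or if a joint passes its speed limit or range.

## Working session

There is one attempt and no reset: what is moved stays moved. The work goes in short steps, Python scripts to look and compute and a tool call to move; the robot and the scene stay as the last step left them, time stands still between calls to the robot, and variables do not carry over. Pictures are saved under pics/ and viewed, about 8 in all and at most 12, crops included, and the job is handed in when it is done.

Besides the shell and the picture viewer there is one more tool, called after "Emit:" as name(argument=value, ...), one argument or row to a line, values as JSON. send_rows: Moves the arm, as the interface text tells. Its arguments: {"type":"object","properties":{"series":{"type":"array"},"newtons":{"type":"number"}},"required":["series"]}

```bash
mkdir -p pics; cat > h.py <<'E'
import numpy as np, cv2
from cell import manip
def K(c):
    f=240/np.tan(np.radians(c["vfov"])/2); return f,c["cx"],c["cy"]
def ray(c,u,v,z):
    f,cx,cy=K(c); P=np.array(c["pose"]); d=P[:3,:3]@np.array([(u-cx)/f,(v-cy)/f,1]); o=P[:3,3]
    return o+d*(z-o[2])/d[2]
def proj(c,p):
    f,cx,cy=K(c); P=np.array(c["pose"]); q=P[:3,:3].T@(np.array(p)-P[:3,3]); return q[:2]/q[2]*f+[cx,cy]
def save(c,n): cv2.imwrite("pics/"+n,cv2.cvtColor(c["img"],cv2.COLOR_RGB2BGR))
E
python3 - <<'E'
from h import *
np.set_printoptions(precision=1,suppress=True)
print(manip.read_state())
for n in ["top","scene"]:
    c=manip.camera(n); save(c,n+".png"); print(n,c["vfov"],np.array(c["pose"]))
    for t in ["mount_a","tag_a","full_bin_1","low_bin","empty_bin","tin","glue_jar","screwdriver"]:
        for d in manip.find_in(t,c):
            r=d["rect"]; u,v=r[0]+r[2]/2,r[1]+r[3]/2
            print(t,round(d["conf"],2),np.array(r),ray(c,u,v,30)[:2])
E
```

```text
{'clock': 0.0, 'joints': array([ 1.2,  0.3,  1.5, -0. ,  1.3, -0.1]), 'qd': array([ 0.,  0.,  0.,  0.,  0., -0.]), 'effort': array([  0. , -53.2, -35.3,   0.1,   0. ,  -0. ]), 'eef_pos': array([168.1, 523.4, 212.9]), 'eef_rot': array([-3.1, -0. ,  2.8]), 'wrist_force': array([-0.3,  0.3, -0.1]), 'moment': array([0.1, 0. , 0. ]), 'finger_gap': 93.86732490242281}
top 52.860345768401125 [[  -0.    -1.     0.1  420.5]
 [  -1.     0.     0.    42.7]
 [  -0.    -0.1   -1.  1023. ]
 [   0.     0.     0.     1. ]]
mount_a 0.94 [265.2 247.   34.7  31. ] [513.8 120. ]
mount_a 0.87 [314.2 250.1  37.3  28. ] [510.4  16.2]
mount_a 0.73 [212.5 226.4  39.6  41.5] [545.8 224.6]
mount_a 0.62 [363.9 252.2  38.   30.6] [503.4 -86.9]
tag_a 0.92 [319.1 257.1  28.6  20.2] [504.   15.1]
tag_a 0.77 [212.7 230.8  34.3  24.8] [554.  229.8]
tag_a 0.61 [368.8 259.3  32.7  22.7] [496.8 -91.4]
tag_a 0.33 [216.7 227.8  36.7  41.3] [543.  218.8]
full_bin_1 0.95 [317.4 137.1  44.8  63.7] [712.6   0.7]
full_bin_1 0.89 [119.3 126.5  63.1  66.3] [733.3 402.2]
full_bin_1 0.85 [214.5 133.4  49.9  63.4] [721.2 213.5]
low_
[... 883 characters left out ...]
  71.9]
tag_a 0.92 [389.9 223.3  33.8  21.3] [515.7 223. ]
tag_a 0.89 [346.2 197.4  31.9  33.3] [467.8 117. ]
tag_a 0.7 [258.9 182.3  31.8  32.5] [455.9 -96.2]
tag_a 0.64 [304.6 190.4  29.   33.1] [464.2  15.4]
full_bin_1 0.95 [357.9 264.   60.6  75. ] [718.5 216. ]
full_bin_1 0.86 [243.9 242.6  66.   69.1] [708.9   1.4]
full_bin_1 0.79 [459.5 293.6  84.6  78. ] [741. 408.]
low_bin 0.9 [302.6 253.2  63.1  70.9] [711.5 114.7]
empty_bin 0.7 [192.8 231.9  70.9  63.8] [ 696.9 -105.4]
tin 0.68 [459.5 238.4  60.9  54.1] [575.2 390.6]
glue_jar 0.88 [186.6 193.3  26.1  34.6] [ 544.5 -247.7]
glue_jar 0.15 [348.  197.3  31.2  33.6] [467.2 120.2]
screwdriver 0.97 [357.8 187.   66.7  23. ] [390.1 170.3]
```

View pics/top.png

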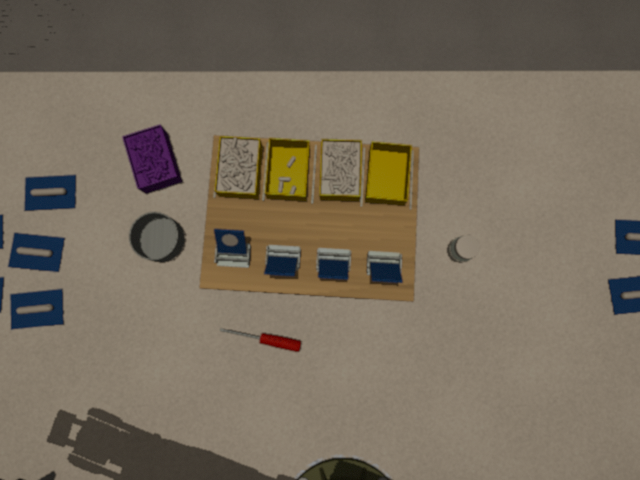

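View pics/scene.png

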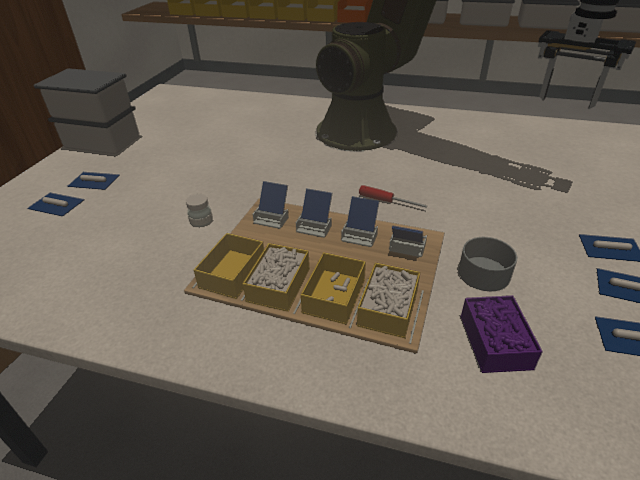

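Top view: bins left to right are full (238,166), low (289,168), full (341,168) and empty (388,173); purple look-alike at (152,158), not part of the job. The tag at (230,240) shows its disc. The tags at (283,262), (333,264) and (385,268) lean towards the robot. The only one that looks wrong is the full bin's tag at (333,264). I'll check this in a close crop and work out its position.

```bash
python3 - <<'E'
from h import *
np.set_printoptions(precision=3,suppress=True)
s=manip.read_state(); print(s["eef_pos"],s["eef_rot"],s["joints"])
c=manip.camera("top"); d=manip.camera("scene")
a=cv2.resize(c["img"][120:310,195:425],None,fx=3.3,fy=3.1,interpolation=cv2.INTER_CUBIC)
cv2.imwrite("pics/crop1.png",cv2.cvtColor(a,cv2.COLOR_RGB2BGR))
def tri(p,q):
    A=[];b=[];
    for cam,(u,v) in ((c,p),(d,q)):
        P=np.array(cam["pose"]);f,cx,cy=K(cam);r=P[:3,:3]@np.array([(u-cx)/f,(v-cy)/f,1]);r/=np.linalg.norm(r)
        M=np.eye(3)-np.outer(r,r);A.append(M);b.append(M@P[:3,3])
    return np.linalg.lstsq(np.vstack(A),np.hstack(b),rcond=None)[0]
def cents(t,cam):
    o=[]
    for m in manip.silhouettes(t,cam):
        v,u=np.nonzero(m["pixels"]); o.append((m["conf"],u.mean(),v.mean(),len(u)))
    return o
for t in ["tag_a","full_bin_1","low_bin","empty_bin"]:
    T=sorted(x for x in cents(t,c)); S=cents(t,d)
    for x in T:
        for y in S:
            p=tri(x[1:3],y[1:3]); e=np.linalg.norm(proj(c,p)-x[1:3])+np.linalg.norm(proj(d,p)-y[1:3])
            if e<6 and 0<p[2]<120: print(t,np.array(x),np.array(y),p,e)
E
```

```text
[168.186 523.652 213.435] [ 3.142 -0.     2.831] [ 1.193  0.3    1.521  0.     1.321 -0.067]
tag_a [  0.56  385.558 270.732 552.   ] [  0.85  272.841 197.579 769.   ] [493.837 -86.445  58.97 ] 1.8487328910306027
tag_a [  0.77  333.687 267.829 630.   ] [  0.72  316.147 205.407 852.   ] [499.791  17.33   58.5  ] 1.9854850977247898
tag_a [  0.78  280.555 264.78  605.   ] [  0.91  362.426 213.63  826.   ] [506.185 123.108  58.828] 1.3570228921435452
tag_a [  0.91  230.53  241.491 815.   ] [  0.73  407.125 233.36  361.   ] [553.238 224.219  60.195] 1.3650221182223539
full_bin_1 [   0.63   238.796  167.001 2679.   ] [   0.57   388.265  299.975 3418.   ] [716.489 215.123  31.551] 0.6177005558338549
full_bin_1 [   0.68   340.736  169.829 2459.   ] [   0.96   276.409  276.873 3114.   ] [709.944  -0.23   31.378] 1.0556646950433928
full_bin_1 [   0.9    152.128  158.763 2786.   ] [   0.94   499.921  333.959 4694.   ] [737.906 404.776  21.644] 2.4011692427394054
low_bin [   0.78   287.566  169.021 2658.   ] [   0.89   333.305  287.589 3315.   ] [711.634 112.137  32.29 ] 1.0017558550289176
empty_bin [   0.78   388.54   172.881 2620.   ] [   0.98   228.011  264.796 2874.   ] [ 703.115 -102.16    33.431] 0.30631046223969693
```

View pics/crop1.png

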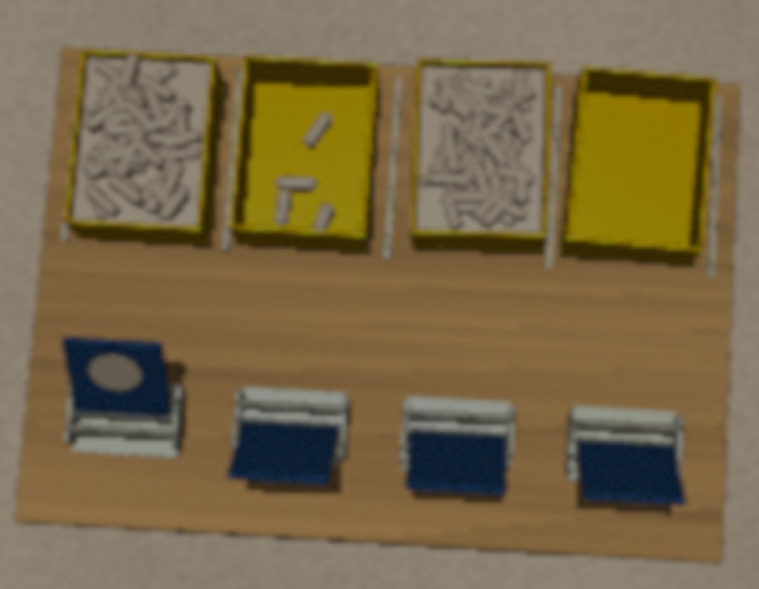

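The crop confirms it: the full bins are 1st and 3rd from the left, and only the tag at (333,267) is on the wrong side. Its measured centre is (500,17,58) against an expected height of 57, so the hinge is at about x=520, y=16, with the board turned about -3.4°. I'll go to a start point in front of it, with the gripper shut.

Emit:
send_rows(
  series=[
    [[0,-15,-15,0,-1],[0,-45,-46,0,-3],[0,-75,-77,0,-5],[0,-105,-107,0,-7],[0,-135,-138,0,-9],[0,-165,-169,0,-11],[0,-195,-199,0,-13],[0,-225,-230,0,-14.4],[0,-255,-260,0,-14.4],[0,-275,-281,0,-14.4]],
  ],
)

```text
clock: 2.4
eef_pos: [344.8, 170.0, 213.7]
eef_rot: [3.141, 0.001, 3.081]
wrist_force: [0.2, 0.6, -0.1]
finger_gap: 17.4
```

Emit:
send_rows(
  series=[
    [[0,-17,-29,0,0],[0,-34,-58,0,0],[0,-51,-87,0,0],[0,-68,-116,0,0],[0,-85,-145,0,0],[0,-85,-145,35,0],[0,-85,-145,75,0],[0,-85,-145,115,0],[0,-85,-145,140,0],[0,-85,-145,140,0]],
  ],
)

```text
clock: 3.4
eef_pos: [418.7, 22.2, 71.1]
eef_rot: [-3.141, -0.005, 3.082]
wrist_force: [-0.5, 1.0, 0.7]
finger_gap: 0.5
```

```bash
python3 - <<'E'
from h import *
s=manip.read_state(); print(s["eef_pos"],s["eef_rot"],s["finger_gap"])
c=manip.camera("scene"); a=cv2.resize(c["img"][120:300,180:420],None,fx=3.3,fy=3.3,interpolation=cv2.INTER_CUBIC)
cv2.imwrite("pics/crop2.png",cv2.cvtColor(a,cv2.COLOR_RGB2BGR))
E
```

```text
[418.65883836  22.22427826  71.05302676] [-3.14145852 -0.00527517  3.08202596] 0.49961459256846574
```

View pics/crop2.png

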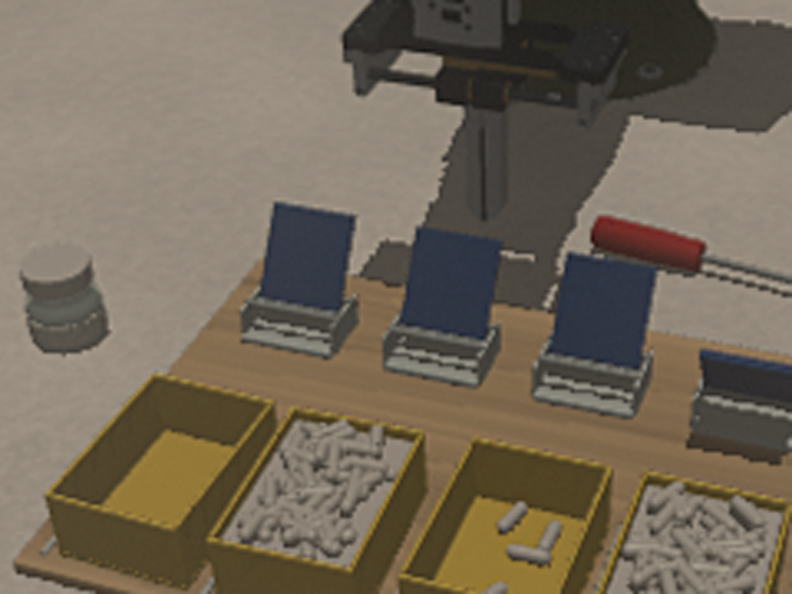

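The shut fingers stand in front of the second tag from the left in this view (crop (487,200), tag at (455,285)), in line with the chosen full bin. Next is the push, done slowly.

Emit:
send_rows(
  series=[
    [[0,-20,0,5,0],[0,-40,0,5,0],[0,-48,0,5,0],[0,-56,0,5,0],[0,-64,0,5,0],[0,-72,0,5,0],[0,-80,0,5,0],[0,-88,0,5,0],[0,-96,0,5,0],[0,-104,0,5,0]],
  ],
)

```text
clock: 4.45
eef_pos: [524.8, 16.0, 68.4]
eef_rot: [3.142, -0.0, 3.082]
wrist_force: [-0.6, 0.1, 0.2]
finger_gap: 0.5
```

Emit:
send_rows(
  series=[
    [[0,-3,0,0,0],[0,-3,0,0,0],[0,-3,0,0,0],[0,15,0,0,0],[0,40,0,0,0],[0,70,0,0,0],[0,104,0,0,0],[0,130,0,-30,0],[0,130,0,-75,0],[0,130,0,-120,0]],
  ],
)

```text
clock: 5.45
eef_pos: [393.2, 23.8, 190.0]
eef_rot: [-3.142, -0.0, 3.082]
wrist_force: [1.3, -0.1, 0.5]
finger_gap: 0.6
```

```bash
python3 - <<'E'
from h import *
s=manip.read_state(); print(s["clock"],s["eef_pos"],s["wrist_force"])
c=manip.camera("scene"); t=manip.camera("top"); r=lambda i,n:cv2.resize(i,(400,n))
a=np.hstack([r(c["img"][150:350,180:450],300),r(t["img"][120:310,195:425],300)])
cv2.imwrite("pics/crop3.png",cv2.cvtColor(a,cv2.COLOR_RGB2BGR))
E
```

```text
5.45 [393.15321914  23.83906483 190.02829653] [ 1.3452723  -0.09624783  0.53873954]
```

View pics/crop3.png

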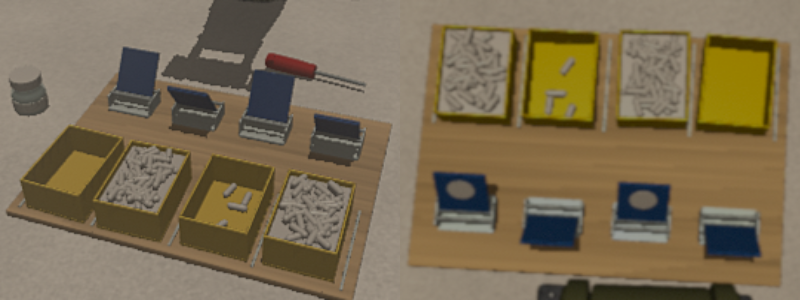

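Both full bins now show the disc (right half, (460,190) and (642,198)). The pushed tag looks slightly skewed in the left half at (192,97), so I'll look closer to be sure it lies fully on its stop.

Emit:
send_rows(
  series=[
    [[0,20,0,-20,0],[0,40,0,-40,0],[0,40,0,-40,0],[0,40,0,-40,0],[0,40,0,-40,0]],
  ],
)

```text
clock: 6.05
eef_pos: [354.6, 26.1, 227.5]
eef_rot: [-3.142, -0.001, 3.082]
wrist_force: [-0.7, -0.4, 0.3]
finger_gap: 0.4
```

```bash
python3 - <<'E'
from h import *
np.set_printoptions(precision=1,suppress=True)
c=manip.camera("scene"); t=manip.camera("top"); r=lambda i:cv2.resize(i,(400,400),interpolation=cv2.INTER_CUBIC)
a=np.hstack([r(c["img"][170:270,270:370][0:100]) if 0 else r(c["img"][175:265,270:360]),r(c["img"][200:290,355:445])])
cv2.imwrite("pics/crop4.png",cv2.cvtColor(a,cv2.COLOR_RGB2BGR))
ex=np.array([.998,-.059,0]); ey=np.array([.059,.998,0]); z=np.array([0,0,1])
h=[np.array([519.8+.059*y,16+.998*y,28]) for y in (0,212)]
for hh in h:
  for s in (-30,30):
    e=hh+ex*40+ey*s+z*57; print("predicted edge corner, leaning to bin",proj(c,e),proj(t,e), "upright", proj(c,hh+ey*s+z*70))
for cam in (c,t):
  for k in manip.find_in("tag_a",cam): print(cam is c,k["conf"],np.array(k["rect"]),)
  for n in ["full_bin_1","low_bin","empty_bin","tin","glue_jar","screwdriver"]:
    print(n,[np.array(k["rect"]) for k in manip.find_in(n,cam)])
E
```

```text
predicted edge corner, leaning to bin [291.6 208.1] [350.1 237.4] upright [298.2 192.8]
predicted edge corner, leaning to bin [318.7 213.1] [319.5 235.7] upright [324.8 197.5]
predicted edge corner, leaning to bin [391.7 226.5] [242.4 231.2] upright [396.4 209.9]
predicted edge corner, leaning to bin [422.4 232.2] [212.1 229.4] upright [426.5 215.1]
True 0.96 [256.9 179.7  32.1  37.7]
True 0.63 [346.9 201.5  32.9  30.1]
True 0.55 [392.5 224.6  30.8  18.7]
full_bin_1 [array([460.8, 294.1,  85.1,  77.7]), array([240.8, 242.3,  68.4,  70. ]), array([356.1, 264.8,  63.5,  72.5]), array([250.7, 180.4,  35.9,  46.6]), array([186.3, 199.3, 257.8, 153.7])]
low_bin [array([302.1, 249.7,  64.1,  73.4])]
empty_bin [array([349.1, 198.8,  32.5,  32.8]), array([193.1, 231.1,  70.2,  64.6])]
tin [array([462.9, 237.9,  54.5,  56.7])]
glue_jar [array([186.9, 191. ,  25.3,  37. ])]
screwdriver [array([355.8, 184.2,  67.5,  23.5]), array([387.4, 230.8,  40. ,  27.1])]
False 0.91 [370.4 261.5  31.   21.8]
False 0.91 [265.2 255.5  32.   20.2]
False 0.67 [318.9 235.1  33.2  28.5]
False 0.65 [212.1 227.9  34.7  30.2]
full_bin_1 [array([215.2, 133.4,  48. ,  62.8]), array([122.1, 125.1,  59. ,  67.9]), array([317.8, 138.6,  42.8,  62.8])]
low_bin [array([266.1, 135.6,  49.2,  65.6])]
empty_bin [array([365.4, 140.6,  46.8,  68.3]), array([199.9, 137.4, 220.2, 163.3]), array([364.1, 250.6,  38.1,  32.7])]
tin [array([130.9, 209.5,  56.8,  50.7])]
glue_jar [array([445.5, 231.4,  34.2,  30.1])]
screwdriver [array([218.7, 327.7,  50.2,  15.5])]
```

View pics/crop4.png

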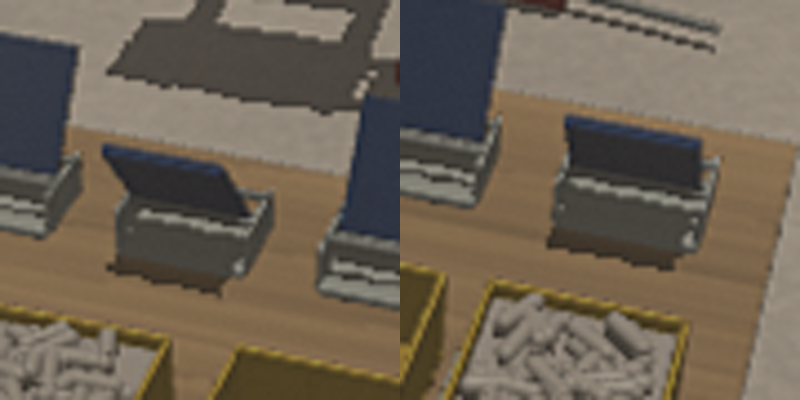

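The pushed tag's edge corners measure (294,208) and (321,213) in the scene view. Fully leaning predicts (292,208) and (319,213), while upright would be about 195 in row, so it rests on its stop and the skew is perspective. Bins and other objects have not moved.

```bash
python3 -c "
from cell import manip
print(manip.sign_off())"
```

```text
the job is handed in; nothing more can be done
None
```

The job is handed in: only the two full bins now show the disc. One tag was wrong, the one for the third bin from the left in the top view. I pushed it over towards its bin with the shut fingertips. The other three tags were already right, so I left them alone.

- **Tags:** The top view shows the disc on both full bins, while the low and empty bins' tags lean to the robot with the plain face up. The pushed tag's edge came within about 3 px of where a fully leaning tag should be. It had looked slightly skewed in one view, but that was perspective.
- **Other things on the table:** The bins, tin and jar were found within a few pixels of where they started in both views. The screwdriver was too in the scene view. In the top view its last box was shorter (50 px against 79 px), with the same left and top edges. I did not look into why, but the arm kept clear of it.
- **Robot:** The end-of-call force readings stayed under about 1.5 N. The arm finished clear, with the tool centre 227 mm up, about 6 s into the 51 s allowed.

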